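# Lock the flywheel with the timing pin

## Task

Take the collared locking pin out of the tool block, set its nose down on the flywheel through the window in the engine's round cover, at the window end nearest the finned barrel, and draw it gently along until it drops into the flywheel's hidden slot. Stop there, let the pin down until its collar sits flat on the cover, and leave it standing in place. Keep the pressure light throughout and leave the other tools and the carburettors alone.

Things in the scene. Friction and masses are not known exactly. Their poses are not given: they have to be found in the camera images.
- pin_grip (a point): Point on the axis of the locking pin, in its round knurled steel handle (18 mm diameter, 55 mm long), 28 mm above the collar's top and 27 mm below the handle's top. The pin, loose, about 160 g, 95 mm long, stands upright in one of the tool block's three holes: the only tool there with a wide thin collar. z runs from nose to handle.
- pin_nose (a point): The lower end of the same pin, on its axis, 68 mm below pin_grip: a half-ball nose on a shank 10 mm in diameter and 35 mm long, up to the underside of the flat collar (30 mm diameter, 5 mm thick, the handle above it). z runs from nose to handle.
- window (a point): Centre of the straight window, level with the flat top of the engine's round aluminium cover. The window is 14 mm wide (along x) and 68 mm long (along y) with round ends, its upper edges bevelled 3 mm at 45 degrees (mouth 20 mm wide); the cover is 8 mm thick. y points to the window's end nearest the finned barrel, x to the cover's middle, z up.
- face (a point): 25 mm straight below window, at the height of the flat dark steel flywheel face inside (axes as window). Between y = +0.015 and the barrel end of the window (y = +0.034) the face is always plain. A nose standing on plain face leaves the pin's collar 10 mm above the cover. The flywheel is stiff and does not turn under light forces.
- home (a point): 10 mm below face (axes as window): the height, not the place, of the pin's nose when it is home in the flywheel's slot with its collar flat on the cover. The one slot is 13 mm wide, 12 mm deep, hard to see, within 0.5 rad of the x direction, and crosses the window's middle line anywhere from y = -0.024 to +0.006.
- engine: Small motorcycle engine, fixed, lying on its side; origin on the bench under the flywheel's axis. Round cover 170 mm across with flat top 140 mm above the bench; window centre at x = -45 mm. Finned barrel and head along +y to 245 mm (110 mm high, spark plug 145 mm), gearbox along -y to 210 mm (stubs up to 120 mm high).
- block: Wooden tool block, fixed, 70 x 200 x 50 mm high, origin at the centre of its underside. Three round holes 13 mm wide and 42 mm deep in its top, in a row along y at -62, 0 and +62 mm, hold three standing tools in any order; the pin's collar rests on the block's top.
- drift: A plain slim steel punch 10 mm diameter and 145 mm long standing in another hole (bystander); origin at its lower end, z along it.
- aligner: A stepped steel aligning bar 126 mm long, 19 mm then 25 mm diameter with no collar, standing in another hole (bystander); origin at its lower end, z along it.
- carb_a: A carburettor, about 100 x 80 x 96 mm, loose on the bench (bystander); origin at the centre of its underside.
- carb_b: A second carburettor like the first (bystander); origin at the centre of its underside.
Mind the look-alikes: they are no part of the job. Leave any blue, orange or red look-alike of the part that bears pin_grip alone.

How it is judged:
By the outcome, as a careful person would: the job done as asked, in the order asked, and still so for the second after the job is handed in, with the robot touching nothing.
It also fails if it takes over 64 s, if anything falls off the work surface, if the arm or the gripper's body presses on something with over 40 N, if the wrist force passes 120 N, or if a joint passes its speed limit or range.

## Robot

A 6-joint arm with a two-finger parallel gripper is mounted at the origin on the work surface. World frame = base frame: x ahead of the robot, y to its left, z up, the work surface at z = 0. Lengths are in m, angles in rad, forces in N, time in s.
With the tool pointing down it reaches from about 0.35 to 1 m from the base axis. Payload 7.1 kg.
Tool frame: the origin (TCP) lies between the finger pads; the fingertips stand 22 mm ahead of it and the grasp point (between the pads) lies 3 mm ahead of it; z points along the fingers, y is the line along which they close (so a half turn about z gives the same grasp; the last joint's range is limited). The gripper opens to 85 mm and grips with 20 to 120 N. Pads are 22 mm wide; open, the fingers measure 114 mm over their backs; the gripper's body (76 mm by 85 mm) begins 54 mm behind the grasp point. The pads swing forward as they close: fully open they stand 13 mm farther back than shut.
Start: joints at [1.254, 0.423, 1.63, -0, 1.089, -0.019], TCP at [0.183, 0.597, 0.253] pointing down, gripper open.
Joint ranges: [-3, 3], [-0.9, 2.11], [0.09, 2.58], [-1.31, 4.45], [0.11, 2.69], [-2.54, 2.54]. Speed limits (rad/s): [2.39, 2.39, 3.01, 3.14, 3.14, 3.14].

## Interface

Orientations are given as a rotation vector (axis times angle).
In Python, from rig import manip gives the robot as it stands. The module is installed in compiled form; this text tells all that it offers. Calls block until the motion is done:
- manip.move_to(position, orientation): joint-space move of the TCP to a pose.
- manip.servo_line(position, orientation=None, rate=0.15): straight line of the TCP; orientation=None keeps the orientation; rate is the mean speed in m/s.
- manip.set_joints(angles): joint-space move.
- manip.command_gripper(opening, f_grip=None): finger opening in m; f_grip is the grip in N (None keeps the last); returns when the fingers have stopped.
- manip.hold(seconds).
- manip.solve_ik(position, orientation): joint angles nearest the present ones, or None.
- manip.camera(name): name is "scene" or "top"; returns a dict with "image" (480x640x3 uint8, red, green, blue), "fx", "fy", "cx", "cy" (pixels), "cam_to_world" (4x4, takes a point from camera to world coordinates). Camera axes: x right, y down, z forward; pixel columns grow to the right and rows downward; lengths in m; the calibration is good to about 2 mm. A picture is of the moment at which its call begins. There is no depth.
A pose or a line that the arm cannot do raises manip.IKError and nothing moves.
- manip.sign_off(): hands the job in; it is judged then, once.
Readings, each from a call of its own:
- manip.get_time(): time.
- manip.get_joint_positions(): joint angles.
- manip.get_joint_vel(): joint speeds.
- manip.get_tau(): joint torques, N m.
- manip.get_position(): TCP position.
- manip.get_ee_rot(): TCP orientation.
- manip.get_contact_force(): force on the tool from outside, world axes, zero at the start.
- manip.get_torque(): the same for the moment, N m.
- manip.get_width(): finger opening in m.
- manip.get_grip_force(): force on a finger pad.
Only numpy, scipy, OpenCV 4.12 (cv2) and the standard library are available. Lean on these libraries where they do the work, as an engineer would, in place of code of your own. Each camera call takes 0.05 s, during which the arm holds its last target. There are 200 camera calls.

## Working session

There is one attempt and no reset: what is moved stays moved. The work goes in short steps, each a Python script; the robot and the scene stay as the last script left them, time stands still between calls to the robot, and variables do not carry over. Pictures are saved under pics/ and viewed, at most 10 in all, crops included, and the job is handed in when it is done.

```bash
mkdir -p pics
python3 - <<'E'
from rig import manip
import cv2,numpy as np
for n in("scene","top"):
    c=manip.camera(n);cv2.imwrite(f"pics/{n}0.png",c["image"][...,::-1])
    print(n,c["fx"],c["fy"],c["cx"],c["cy"],np.round(c["cam_to_world"],4).tolist())
print(manip.get_time(),manip.get_ee_rot(),manip.get_contact_force())
E
```

```text
scene 569.465250206784 569.465250206784 315.961663519688 245.6249487604046 [[0.8315, 0.4219, -0.3614, 0.9418], [0.5552, -0.6506, 0.5181, -0.6181], [-0.0165, -0.6315, -0.7752, 1.0679], [0.0, 0.0, 0.0, 1.0]]
top 471.2080223826342 471.2080223826342 320.2578133952176 234.37227114701844 [[-0.0029, -0.9968, 0.0796, 0.4207], [-1.0, 0.0028, -0.0017, 0.0382], [0.0014, -0.0796, -0.9968, 1.3201], [0.0, 0.0, 0.0, 1.0]]
0.1 [-4.66042939e-01 -3.10659209e+00  2.15967508e-03] [ 0.6833286   0.08056877 -0.02552381]
```

View pics/scene0.png

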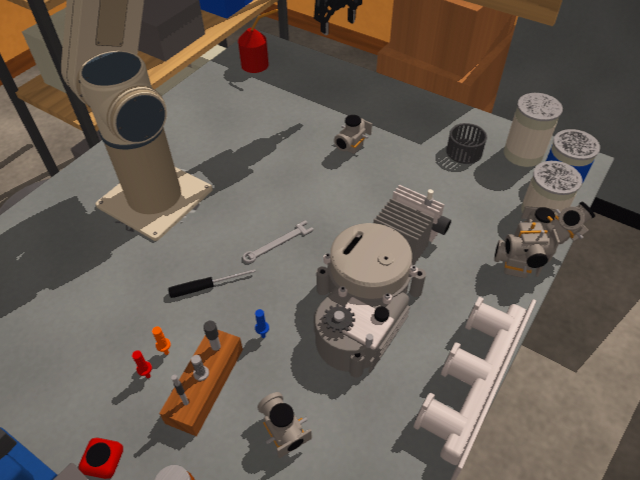

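View pics/top0.png

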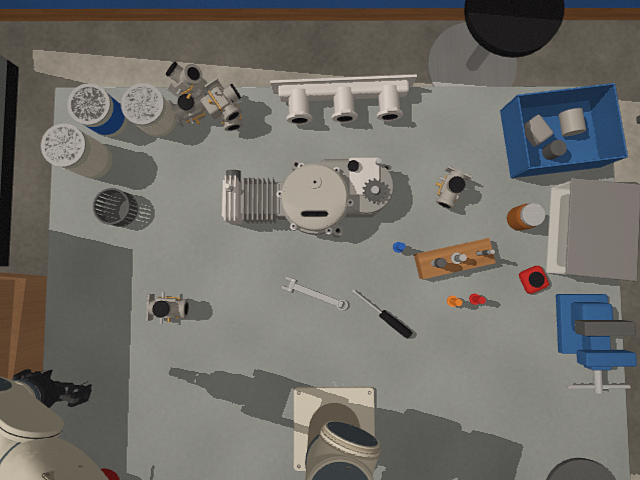

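The scene view shows the block at about (200,380) with three tools, and the engine with its window at (353,242). In the top view the block is at (456,258) and the window at (314,213). I'll enlarge these regions.

Run:
```python
import cv2,numpy as np
s=cv2.imread("pics/scene0.png");t=cv2.imread("pics/top0.png")
z=lambda im,x,y,w,h:cv2.resize(im[y:y+h,x:x+w],(400,300),interpolation=cv2.INTER_CUBIC)
cv2.imwrite("pics/crop1.png",np.vstack([np.hstack([z(t,410,225,100,75),z(s,150,310,120,90)]),np.hstack([z(t,270,165,100,75),z(s,325,215,100,75)])]))
```

```text
(no output)
```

View pics/crop1.png

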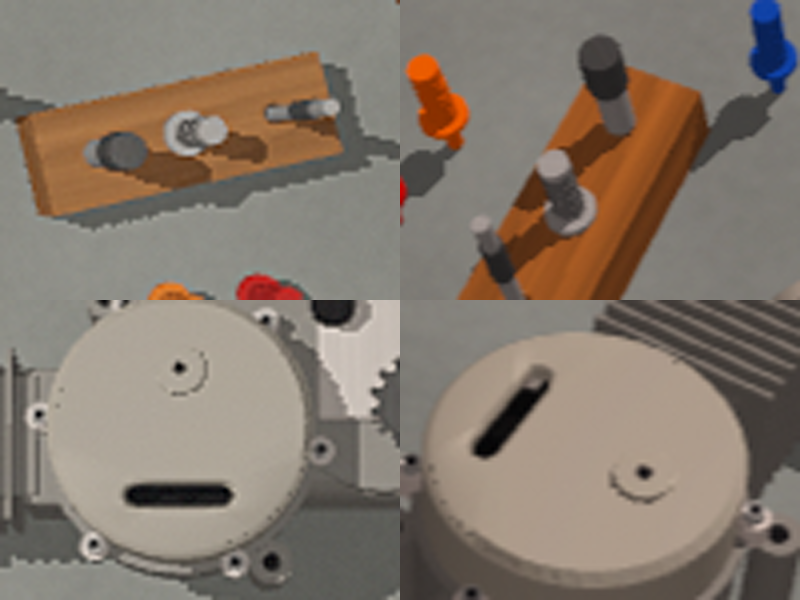

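The pin is the middle tool (the one with the collar). In the top view its collar is at (457.5,257.8) and its handle top at (462.5,257.5). In the scene view the handle top is at (195.9,357.1). The window centre is at (314.8,213.8) in the top view and (353.3,243) in the scene view.

```bash
cat > h.py <<'E'
from rig import manip
import numpy as np,cv2
from scipy.spatial.transform import Rotation as Ro
def ray(c,u,v,z):
    M=c["cam_to_world"];d=M[:3,:3]@[(u-c["cx"])/c["fx"],(v-c["cy"])/c["fy"],1];o=M[:3,3]
    return (o+d*(z-o[2])/d[2])[:2]
def proj(c,p):
    M=c["cam_to_world"];q=M[:3,:3].T@(np.array(p)-M[:3,3]);return c["fx"]*q[0]/q[2]+c["cx"],c["fy"]*q[1]/q[2]+c["cy"]
def down(a):
    s,c=np.sin(a),np.cos(a)
    return Ro.from_matrix(np.array([[-s,c,0],[c,s,0],[0,0,-1]])).as_rotvec() # columns x,y,z
E
python3 - <<'E'
from h import *
t=manip.camera("top");s=manip.camera("scene")
print(Ro.from_rotvec(down(.2)).as_matrix().round(2).tolist())
for c,u,v,z in[(t,457.5,257.8,.055),(t,462.5,257.5,.11),(s,195.9,357.1,.11),(s,201,373.6,.055),(t,314.8,213.8,.14),(s,353.3,243,.14),
 (t,301,213.5,.14),(t,328.5,213.8,.14),(s,362,232,.14),(s,344.5,253.8,.14),(t,314.4,197.5,.14)]: print(u,v,ray(c,u,v,z).round(4))
for p in[(.37,-.26,.083),(.49,.045,.2)]:
  for a in(.207,.207+np.pi,.207-np.pi,np.pi/2,-np.pi/2,0,np.pi):
    p3=np.array(p);q=manip.solve_ik(p3,down(a));print(p,round(a,2),None if q is None else np.round(q,2))
E
```

```text
[[-0.2, 0.98, 0.0], [0.98, 0.2, -0.0], [-0.0, 0.0, -1.0]]
457.5 257.8 [ 0.4576 -0.3321]
462.5 257.5 [ 0.4568 -0.3288]
195.9 357.1 [ 0.456  -0.3253]
201 373.6 [ 0.4603 -0.3301]
314.8 213.8 [0.567  0.0498]
353.3 243 [0.5713 0.0508]
301 213.5 [0.5679 0.0846]
328.5 213.8 [0.5669 0.0153]
362 232 [0.5711 0.0869]
344.5 253.8 [0.5711 0.016 ]
314.4 197.5 [0.6085 0.0507]
(0.37, -0.26, 0.083) 0.21 [-0.64  0.48  2.1  -0.    0.57 -0.85]
(0.37, -0.26, 0.083) 3.35 [-0.64  0.48  2.1   0.    0.57  2.3 ]
(0.37, -0.26, 0.083) -2.93 [-0.64  0.48  2.1  -0.    0.57  2.3 ]
(0.37, -0.26, 0.083) 1.57 [-0.64  0.48  2.1  -0.    0.57 -2.21]
(0.37, -0.26, 0.083) -1.57 [-0.64  0.48  2.1  -0.    0.57  0.93]
(0.37, -0.26, 0.083) 0 [-0.64  0.48  2.1  -0.    0.57 -0.64]
(0.37, -0.26, 0.083) 3.14 [-0.64  0.48  2.1   0.    0.57  2.5 ]
(0.49, 0.045, 0.2) 0.21 [ 0.07  0.31  1.96 -0.    0.87 -0.14]
(0.49, 0.045, 0.2) 3.35 None
(0.49, 0.045, 0.2) -2.93 None
(0.49, 0.045, 0.2) 1.57 [ 0.07  0.31  1.96 -0.    0.87 -1.5 ]
(0.49, 0.045, 0.2) -1.57 [ 0.07  0.31  1.96 -0.    0.87  1.64]
(0.49, 0.045, 0.2) 0 [ 0.07  0.31  1.96 -0.    0.87  0.07]
(0.49, 0.045, 0.2) 3.14 None
```

Run:
```python
from h import *
P=np.array([.4575,-.3290]);o=down(.207)
manip.command_gripper(.05,60)
manip.move_to([*P,.22],o)
manip.servo_line([*P,.15],rate=.15)
for n in("scene","top"):
    cv2.imwrite(f"pics/{n}1.png",manip.camera(n)["image"][...,::-1])
s=cv2.imread("pics/scene1.png");t=cv2.imread("pics/top1.png")
z=lambda im,x,y,w,h:cv2.resize(im[y:y+h,x:x+w],(400,300),interpolation=cv2.INTER_CUBIC)
cv2.imwrite("pics/crop2.png",np.hstack([z(t,410,215,100,75),z(s,140,300,120,90)]))
print(manip.get_time(),manip.get_position(),manip.get_contact_force())
```

```text
4.7333 [ 0.45825213 -0.32944403  0.15112509] [-0.2307643  -0.75974413  0.44366389]
```

View pics/crop2.png

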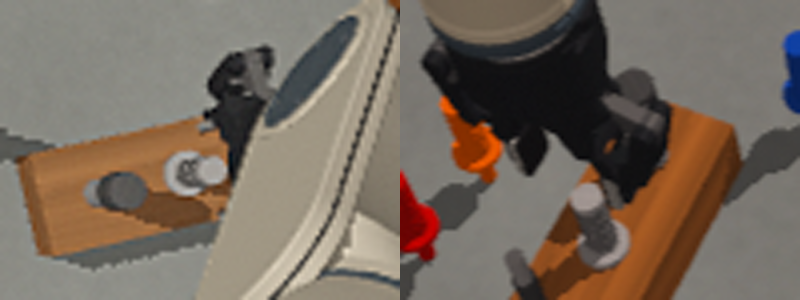

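The left half shows the pin just left of the fingers from above. In the right half the fingertips straddle the handle top, at about (530,170) and (615,195) in the crop. I'll check against projection.

Run:
```python
from h import *
c=manip.camera("scene");t=manip.camera("top")
for z in(.129,.137,.151):
  q=np.array(proj(c,[.4583,-.3294,z]));print(z,q,(q-[140,300])*3.333, (np.array(proj(t,[.4583,-.3294,z]))-[410,215])*4)
u=np.array([np.cos(.207),np.sin(.207),0])
for s in(-1,1): print((np.array(proj(c,np.array([.4583,-.3294,.135])+s*.03*u))-[140,300])*3.333)
for n,p in(("collar",[.4575,-.329,.055]),("top",[.4575,-.329,.11])): print(n,(np.array(proj(c,p))-[140,300])*3.333,(np.array(proj(t,p))-[410,215])*4)
```

```text
0.129 [193.52545441 354.44848899] [178.40033956 181.4768138 ] [219.89877179 166.66206713]
0.137 [192.72748824 352.34333431] [175.74071829 174.46033324] [223.81964294 166.24849127]
0.151 [191.30803802 348.59861134] [171.00969073 161.97917161] [230.8098938  165.51115539]
[129.20581235 158.64095816]
[224.28439961 194.05421699]
collar [201.00667913 241.44899514] [185.40985542 171.43533766]
top [183.9919179 196.5748111] [210.20454753 168.87143246]
```

The projection agrees to within 1–2 mm, so I'll grasp, lift and move above the barrel end of the window.

Run:
```python
from h import *
P=np.array([.4575,-.3290])
manip.servo_line([*P,.088],rate=.08)
print(manip.get_contact_force())
manip.command_gripper(.01,60)
print("grip",manip.get_width(),manip.get_grip_force(),manip.get_position(),manip.get_contact_force())
manip.servo_line([*P,.20],rate=.12)
print(manip.get_width(),manip.get_contact_force(),manip.get_time())
manip.move_to([.569,.0503+.024,.31],down(np.pi/2))
manip.servo_line([.569,.0503+.024,.23],rate=.12)
for n in("scene","top"):
    cv2.imwrite(f"pics/{n}2.png",manip.camera(n)["image"][...,::-1])
s=cv2.imread("pics/scene2.png");t=cv2.imread("pics/top2.png")
z=lambda im,x,y,w,h:cv2.resize(im[y:y+h,x:x+w],(400,300),interpolation=cv2.INTER_CUBIC)
cv2.imwrite("pics/crop3.png",np.hstack([z(t,265,165,100,75),cv2.resize(s[165:285,300:420],(400,400))[:300]]) if 0 else cv2.resize(s[165:285,290:450],(800,600),interpolation=cv2.INTER_CUBIC))
print(manip.get_time(),manip.get_position(),manip.get_contact_force(),manip.get_torque())
c=manip.camera("scene");p=manip.get_position()
for dz in(.003,.028+.003,.068+.003+.002): print((np.array(proj(c,p-[0,0,dz]))-[290,165])*5)
```

```text
[ 0.3360561  -0.57369695 -0.990661  ]
grip 0.016692875192273488 58.36903274059296 [ 0.45778162 -0.32925923  0.08868999] [-1.18280718 -0.29616044  6.53010911]
0.016610861006345796 [ 0.87017644  0.84428868 -1.49060962] 7.2417
9.75 [0.56967066 0.07430573 0.23100894] [-0.2257073  -0.34186667 -0.91318343] [ 0.04217408 -0.02743095 -0.05703767]
[350.99408849 211.1117297 ]
[348.00649492 257.85973476]
[343.72799469 324.80704411]
```

View pics/crop3.png

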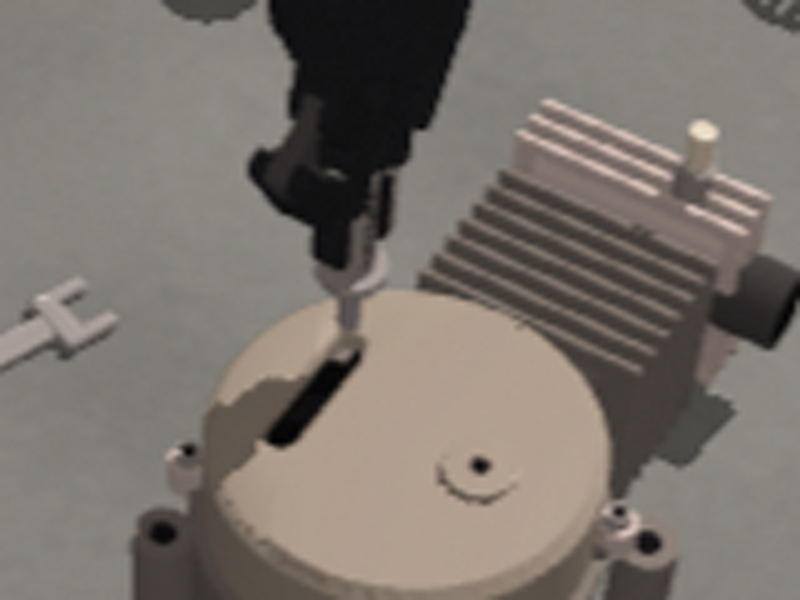

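The pin hangs over the barrel end of the window with its nose at about (347,330), within a pixel of where I predicted. I'll go down with a force guard.

Run:
```python
from h import *
F=lambda:np.array(manip.get_contact_force())
x,y=.569,.0503+.0225
manip.servo_line([x,y,.218],rate=.08);manip.hold(.2)
b=np.mean([F() for _ in range(5)],0);print("bias",b)
np.save("b.npy",b)
z=.218
while z>.180:
    z-=.0015 if z>.192 else .0007
    t0=manip.get_time();manip.servo_line([x,y,z],rate=.04);f=F()-b
    print(round(z,4),np.round(manip.get_position(),4),f.round(1),round(manip.get_time()-t0,2))
    if np.abs(f).max()>4: break
print(manip.get_time(),manip.get_torque())
```

```text
bias [-0.28274228 -0.24559538 -1.86996896]
0.2165 [0.569  0.0728 0.2165] [ 0.1  0.9 -0.5] 0.25
0.215 [0.5689 0.0728 0.2149] [-0.7 -0.2  0.3] 0.25
0.2135 [0.5689 0.0728 0.2134] [0.2 1.5 0.1] 0.25
0.212 [0.5689 0.0728 0.2119] [0.7 0.5 0.6] 0.25
0.2105 [0.5689 0.0728 0.2104] [0.8 0.6 0.7] 0.25
0.209 [0.5689 0.0728 0.2089] [0.6 0.5 0.2] 0.25
0.2075 [0.5689 0.0728 0.2074] [-0.4  1.1 -0.9] 0.25
0.206 [0.5689 0.0728 0.2059] [ 0.4 -0.3  0.5] 0.25
0.2045 [0.5689 0.0728 0.2044] [ 0.5  1.1 -0.1] 0.25
0.203 [0.5689 0.0728 0.2029] [1.1 0.9 0.9] 0.25
0.2015 [0.5689 0.0728 0.2014] [0.6 0.4 0.3] 0.25
0.2 [0.5689 0.0728 0.1999] [-0.4  0.5  0.4] 0.25
0.1985 [0.5689 0.0728 0.1984] [ 0.7 -0.6  0.3] 0.25
0.197 [0.5689 0.0728 0.1969] [-1.  -0.2  1.4] 0.25
0.1955 [0.5689 0.0728 0.1954] [ 0.7  1.  -0.3] 0.25
0.194 [0.5689 0.0728 0.1939] [ 0.3 -0.1  0.1] 0.25
0.1925 [0.5689 0.0728 0.1924] [-0.3 -0.2  0. ] 0.25
0.191 [0.5689 0.0728 0.1909] [-0.1  0.7  0.5] 0.25
0.1903 [0.569  0.0728 0.1903] [ 0.6 -0.5  0. ] 0.25
0.1896 [0.569  0.0728 0.1896] [0.3 0.7 0.1] 0.25
0.1889 [0.569  0.0728 0.1889] [ 0.4 -0.1  0.4] 0.25
0.1882 [0.5691 0.0728 0.1884] [-0.2 -0.2  2.2] 0.25
0.1875 [0.5693 0.0728 0.1882] [-0.9  0.1  6.4] 0.25
16.05 [-0.0448946   0.34612133  0.03481477]
```

The nose touches the face at TCP z of about 0.1883 (as expected), with no lateral contact. Now I'll drag along −y at about 4 N.

Run:
```python
from h import *
b=np.load("b.npy")
F=lambda:np.mean([manip.get_contact_force() for _ in range(3)],0)-b
x,y,z=.569,.0728,.1878
manip.servo_line([x,y,z],rate=.04)
while y>.0503-.03:
    y-=.0012
    manip.servo_line([x,y,z],rate=.04);f=F();p=manip.get_position()
    print(round((y-.0503)*1e3,1),round(z,4),np.round(p,4),f.round(1))
    if p[2]<.1872 or np.abs(f[:2]).max()>6 or f[2]>12: break
    z+=np.clip((f[2]-4)/9e3*.6,-.0005,.0005)
print(manip.get_time(),manip.get_torque(),manip.get_width())
```

```text
21.3 0.1878 [0.5694 0.0718 0.1882] [-1.1  0.7  6.4]
20.1 0.188 [0.5694 0.0704 0.1882] [-0.1  1.4  6.6]
18.9 0.1881 [0.5692 0.069  0.1882] [-0.2  1.1  6.1]
17.7 0.1883 [0.569  0.0678 0.1882] [1.5 1.  6.2]
16.5 0.1884 [0.5688 0.0666 0.1883] [0.9 0.6 4.3]
15.3 0.1884 [0.5688 0.0654 0.1883] [0.2 0.4 4. ]
14.1 0.1884 [0.5689 0.0642 0.1883] [0.4 0.1 3.5]
12.9 0.1884 [0.5689 0.0631 0.1884] [ 0.4 -0.3  3.3]
11.7 0.1884 [0.569  0.0618 0.1883] [ 0.4 -0.4  2.9]
10.5 0.1883 [0.569  0.0607 0.1883] [-0.1  0.7  4. ]
9.3 0.1883 [0.5691 0.0595 0.1883] [0.4 0.4 3.6]
8.1 0.1883 [0.569  0.0583 0.1883] [ 0.9 -0.2  3.5]
6.9 0.1882 [0.5691 0.0571 0.1883] [0.4 1.  5.1]
5.7 0.1883 [0.569  0.0558 0.1883] [0.5 0.8 4.4]
4.5 0.1883 [0.569  0.0546 0.1883] [-0.4  0.1  3.4]
3.3 0.1883 [0.569  0.0535 0.1883] [0.3 1.5 3.7]
2.1 0.1883 [0.569  0.0523 0.1883] [-0.4  1.2  4.6]
0.9 0.1883 [0.569  0.051  0.1883] [-0.5  0.2  3.9]
-0.3 0.1883 [0.5689 0.0496 0.1882] [ 0.4 -0.6  2.5]
-1.5 0.1882 [0.5688 0.0486 0.188 ] [ 0.9 -0.8  1.4]
-2.7 0.188 [0.5687 0.0476 0.1877] [-0.2 -0.  -0.2]
-3.9 0.1877 [0.5689 0.0464 0.1876] [ 0.3 -0.1  0.9]
-5.1 0.1875 [0.569  0.0452 0.1875] [-0.   1.2  0.8]
-6.3 0.1873 [0.569  0.0439 0.1873] [ 0.6  1.4 -0.3]
-7.5 0.187 [0.569  0.0427 0.187 ] [0.  0.1 0. ]
22.55 [0.06298171 0.01322929 0.03135486] 0.0164142403641602
```

The nose has dropped into the slot, with the near edge at about y=0.050 and the slot centre at about 0.0438. I'll stop there and let the pin down with the force guard.

Run:
```python
from h import *
b=np.load("b.npy")
F=lambda:np.mean([manip.get_contact_force() for _ in range(3)],0)-b
x,y,z=.569,.0435,.187
while z>.1772:
    z-=.001 if z>.1795 else .0005
    manip.servo_line([x,y,z],rate=.04);f=F();p=manip.get_position()
    print(round(z,4),np.round(p,4),f.round(1))
    if abs(f[2])>4 : break
    if np.abs(f[:2]).max()>3: x,y=np.array([x,y])+np.sign(f[:2])*.0006*(np.abs(f[:2])>2)
cv2.imwrite("pics/c4.png",cv2.resize(manip.camera("scene")["image"][165:285,290:450,::-1],(800,600),interpolation=cv2.INTER_CUBIC))
print(manip.get_time(),manip.get_torque(),manip.get_width())
```

```text
0.186 [0.5689 0.0435 0.1859] [-0.   0.3 -0.6]
0.185 [0.569  0.0435 0.1849] [ 0.6 -0.9  0.5]
0.184 [0.569  0.0435 0.1839] [-0.2  0.5  0.6]
0.183 [0.569  0.0435 0.1829] [-0.   0.4  0.1]
0.182 [0.5689 0.0435 0.1819] [-0.7  1.4  1.2]
0.181 [0.5689 0.0435 0.1809] [ 1.2  0.4 -0.2]
0.18 [0.5689 0.0435 0.1799] [0.4 0.1 0.4]
0.179 [0.569  0.0435 0.1789] [ 0.2 -0.2  0.4]
0.1785 [0.569  0.0435 0.1787] [-0.7  0.3  2.6]
0.178 [0.5691 0.0435 0.1787] [-3.   0.4  7.5]
25.1 [ 0.00775754  0.40377476 -0.00317886] 0.01623636540151037
```

View pics/c4.png

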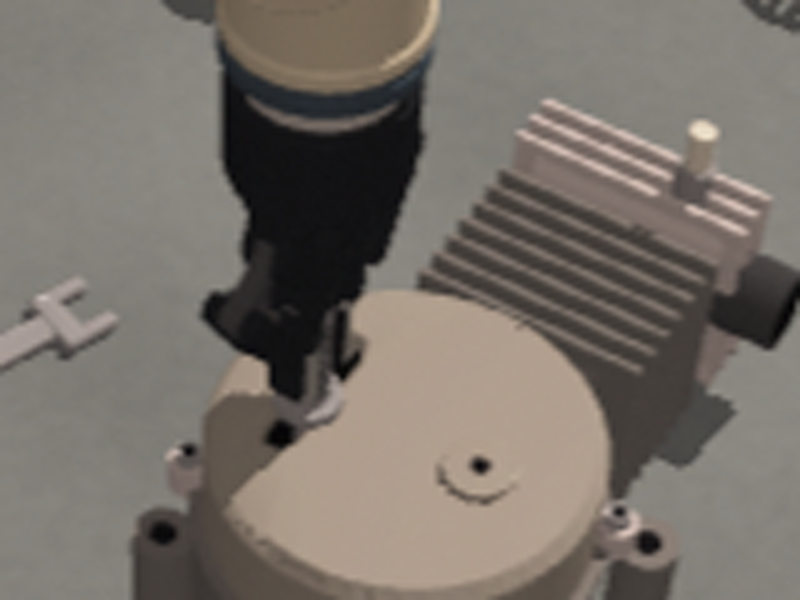

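The collar sits on the cover after a 9.6 mm drop. I'll release and back off, then look.

Run:
```python
from h import *
manip.servo_line([.569,.0435,.1784],rate=.04)
manip.command_gripper(.05,20)
manip.hold(.3);print(manip.get_width(),manip.get_contact_force())
manip.servo_line([.569,.0435,.30],rate=.08)
manip.move_to([.42,.18,.36],down(np.pi/2))
s=manip.camera("scene");t=manip.camera("top")
a=cv2.resize(s["image"][200:290,310:430],(400,300),interpolation=cv2.INTER_CUBIC)
c=cv2.resize(t["image"][165:240,265:365],(400,300),interpolation=cv2.INTER_CUBIC)
cv2.imwrite("pics/c5.png",np.hstack([a,c])[...,::-1])
for h in(.145,.2): print((np.array(proj(s,[.569,.0435,h]))-[310,200])*3.333,(np.array(proj(t,[.569,.0435,h]))-[265,165])*4)
print(manip.get_time())
```

```text
0.050414061946683804 [-0.58274404 -0.77298253 -0.73977887]
[135.42376943 144.19592826] [209.15865996 191.05674962]
[138.20732633  86.59753184] [208.71440971 179.54287509]
28.6833
```

View pics/c5.png

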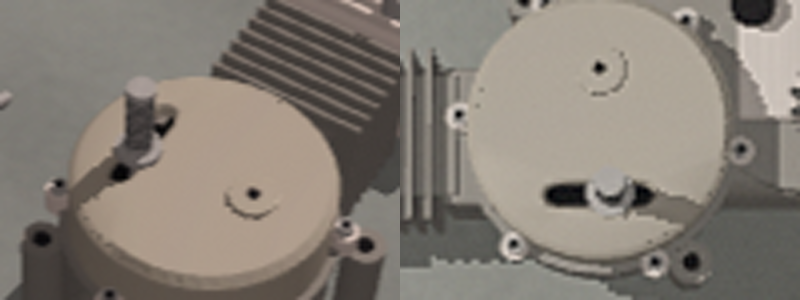

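The pin stands upright with its collar flat on the cover, at (140,150) in the left half and (610,193) in the right half. The gripper is clear.

```bash
python3 -c "
from rig import manip
print(manip.sign_off())"
```

```text
the job is handed in; nothing more can be done
None
```

The locking pin is home in the flywheel's slot, standing upright with its collar flat on the cover and the gripper clear; I handed the job in at about 29 s, with readings during the drag and let-down peaking at about 7.5 N.

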